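Index the varnish curing table and show the cured house to the camera

TASK

The arched-top wooden house under the curing lamp is done: turn the table (the upright wooden pegs are for that) exactly one click clockwise, seen from above, so that this house comes out from under the lamp and the next one goes under it, then take the house out of its pocket by its two side edges without touching its varnished front. Hold it up in the air for the camera on the tripod, its middle about 15 cm in front of the lens and centred in the view, roof up in the picture and its front square to the lens, and finish while still holding it there. Leave the other houses in their pockets, and do not shift the camera or the other things on the table.

Things in the scene. Friction and masses are not known exactly. Their poses are not given: they have to be found in the camera images.
- wheel (a joint): Angle of the plywood turntable (rad): 0 at the start, grows clockwise seen from above. A click stop draws it home every pi/2: the next position is +1.571. Turning needs up to about 4 N at a peg, most a quarter of the way on; past half way the click stop pulls it on to the next click, where it comes to rest by itself (let go before half way, it swings back).
- hub (a point): Centre of the plywood turntable, on its top face (300 mm across, top 54 mm above the work surface; a nut 16 mm high at the middle). Axes turn with the table: z up, x towards the pocket of the arched house. Pockets (lips 8 mm high) lie 105 mm out on +x, +y, -x, -y; four upright pegs stand 130 mm out, half-way between the pockets.
- peg_front (a point): One of the four equal round wooden turning pegs (16 mm diameter, 52 mm tall above the table's top face), the one at hub angle -135 degrees (hub axes), which starts on the robot's side of the table, to its right. The point is on the peg's axis 40 mm above the table's top face, 12 mm below the peg's tip.
- house_center (a point): The piece to show: cream-primed wooden block house with a round arched top, 56 mm wide (own y), 20 deep (own x), 80 tall (own z, roof up), about 60 g. Starts under the lamp in its pocket, front facing out from the hub. Point on its middle plane, 38 mm above the foot. Own x points out of the front. Side edges vertical, flat, parallel, 56 mm apart, from the foot to 52 mm up.
- house_front: The varnished front of the arched house: a panel 2 mm proud of the front face, with door and windows, 44 mm wide (6 mm in from each side edge). Must not be touched. Origin at the foot centre of the house, same axes.
- house_b_center (a point): House with a pointed gable, same width and depth, 80 mm tall, in the next pocket (hub +y). Point on its middle plane 38 mm above its foot; own x out of its front, z up. To be left in its pocket; one click puts it under the lamp.
- house_c_center (a point): House with a stepped gable, 79 mm tall, in the pocket at hub -x; point and axes as above. To be left in its pocket.
- house_d_center (a point): House with a flat roof and cornice 60 mm wide, 70 mm tall, in the pocket at hub -y; point and axes as above. To be left in its pocket.
- lens (a point): Middle of the front glass of the camera's lens. Own x is the direction in which the camera looks, y to its left, z up in its picture. The lens is about 0.25 m above the work surface and looks 7 to 26 degrees downwards. The camera body is 112 mm wide and 66 mm high, behind the lens.
- camera: Table tripod of the camera with three legs (feet 87 mm from its axis), fixed on the table to the robot's right; origin on the work surface under the head, x the horizontal direction in which the camera looks. The head is only clamped by friction on its tilting mount: do not push it.
- tube_a: Bystander: paint tube lying flat, 85 x 26 x 18 mm plus cap; origin on its underside.
- tube_b: Bystander: larger paint tube lying flat, 100 mm long; origin on its underside.
- tube_c: Bystander: paint tube lying flat, 85 mm long; origin on its underside.
- varnish: Bystander: amber varnish bottle, 44 mm diameter, 100 mm tall; origin under it.
- water_cup: Bystander: glass water cup, 72 mm across, 85 mm tall; origin under it.
- brush: Bystander: paint brush lying flat, 200 mm long; origin on its underside.
- blank: Bystander: unpainted pointed house blank lying flat on a sheet of paper, 20 mm thick; origin under the middle of its foot edge.
- house: The arched-top house as a whole; origin at the middle of its foot, axes as at its centre point.
- turntable: The fixed machine carrying table and lamp: round white base 224 mm across; origin on the work surface under the hub, x towards the lamp. Lamp: aluminium cone 84 mm across, axis 115 mm out on x above the lamp pocket, lower edge 158 mm above the work surface; its post stands 192 mm out on x; 240 mm high overall.
Mind the look-alikes: they are no part of the job. Leave any purple look-alike of the house alone.

How it is judged:
On the way, in this order (a step that is already met when the one before it is completed fails the run):
1. the table is one click further clockwise and at rest, with the arched house still standing in its pocket (value of joint wheel between 1.4908 and 1.6508 rad and velocity of joint wheel between -0.1 and 0.1 rad/s and angle between house_center's own z axis and vertical below 0.15 rad and z of house_center in the frame of hub between 0.03 and 0.046 m and horizontal distance between house_center and hub between 0.09 and 0.12 m), for 0.3 s.
2. the arched house is held by the fingers, clear of its pocket (z of house_center in the frame of hub above 0.058 m and contact force between the fingers and house above 1 N), for 0.2 s.
At the end, for the whole second after the job is handed in: Held still by the fingers alone, house middle 12 to 18 cm before the lens and within 2 cm of its axis, roof up, front to the lens within 10 degrees; table one click (90 degrees, within 5) clockwise, other houses in their pockets; camera within 8 mm and bystanders within 3 cm of their start (all of step 2 and x of house_center in the frame of lens between 0.12 and 0.18 m and y of house_center in the frame of lens between -0.02 and 0.02 m and z of house_center in the frame of lens between -0.02 and 0.02 m and angle between the x axis of house_center and the x axis of lens, either way round below 0.17 rad and angle between the z axis of house_center and the z axis of lens, either way round below 0.17 rad and x of lens in the frame of house_center above 0.05 m and angle between house_center's own z axis and vertical below 0.9 rad and contact force between house and camera below 0.2 N and contact force between house and turntable below 0.2 N and linear speed of house below 0.03 m/s and angular speed of house below 0.3 rad/s and distance of lens from where it was at the start of the episode below 0.008 m and value of joint wheel between 1.4908 and 1.6508 rad and angle between each of house_b_center, house_c_center, house_d_center's own z axis and vertical below 0.15 rad and z of house_b_center in the frame of hub between 0.03 and 0.046 m and horizontal distance between house_b_center and hub between 0.09 and 0.12 m and z of house_c_center in the frame of hub between 0.03 and 0.046 m and horizontal distance between house_c_center and hub between 0.09 and 0.12 m and z of house_d_center in the frame of hub between 0.03 and 0.046 m and horizontal distance between house_d_center and hub between 0.09 and 0.12 m and distance of each of tube_a, tube_b, tube_c, varnish, water_cup, brush, blank from where it was at the start of the episode below 0.03 m); the arm keeps its last pose, push and grip.
It fails at once if the varnished front of the arched house is touched (contact force between any of the arm, the fingers and house_front above 1 N).
It fails at once if the table is turned on past the next click, or turned back from its start (value of joint wheel above 2.1708 rad or value of joint wheel below -0.5 rad).
It fails at once if another house is tipped or pulled out of its pocket (angle between any of house_b_center, house_c_center, house_d_center's own z axis and vertical above 0.35 rad or z of any of house_b_center, house_c_center, house_d_center in the frame of hub above 0.055 m).
It fails at once if the camera is shifted (distance of lens from where it was at the start of the episode above 0.015 m).
It fails at once if a bystander is shifted by more than 3 cm (distance of any of tube_a, tube_b, tube_c, varnish, water_cup, brush, blank from where it was at the start of the episode above 0.03 m).
It also fails if it takes over 53 s, if anything falls off the work surface, if the arm or the gripper's body presses on something with over 40 N, if the wrist force passes 120 N, or if a joint passes its speed limit or range.

ROBOT

A 6-joint arm with a two-finger parallel gripper is mounted at the origin on the work surface. World frame = base frame: x ahead of the robot, y to its left, z up, the work surface at z = 0. Lengths are in m, angles in rad, forces in N, time in s.
With the tool pointing down it reaches from about 0.225 to 0.875 m from the base axis. Payload 3.4 kg.
Tool frame: the origin (TCP) lies midway between the tips of the shut fingers; the grasp point (between the pads) lies 19 mm behind it; x points along the fingers, z is the direction in which the jaws open and shut, and the axes are right-handed (so a half turn about x gives the same grasp; the last joint's range is limited). The gripper opens to 85 mm and grips with 20 to 120 N. Pads are 22 mm wide; open, the fingers measure 114 mm over their backs; the gripper's body (76 mm by 85 mm) begins 54 mm behind the grasp point. The pads swing forward as they close: fully open they stand 13 mm farther back than shut.
Start: joints at [-1.401, 0.276, 1.505, -0, 1.361, -0.121], TCP at [0.165, -0.551, 0.231] pointing down, gripper open.
Joint ranges: [-2.89, 2.89], [-0.75, 2.08], [0.22, 2.7], [-1.18, 4.32], [0.11, 2.71], [-2.7, 2.7]. Speed limits (rad/s): [2.57, 2.57, 3.14, 3.14, 3.14, 3.14].

INTERFACE

Orientations are given as a unit quaternion [w, x, y, z].
In Python, from rig import manip, eyes gives the robot as it stands. The module is installed in compiled form; this text tells all that it offers.
- The arm moves only by the shell command python3 -m crank 'ROWS' [FORCE]. ROWS is JSON, a list of rows, each a list of 7 numbers: the shift along the tool's x, y, z in cm, then the turn, a rotation vector about the tool's x, y, z in degrees, then the finger opening in cm, from 0 to 8.54. A call has 1 to 5 rows; each row is the pose to reach, as a shift and turn from the pose commanded when the call began, along the tool's axes at that moment; what a row does not reach only later rows make up. A row lasts 1/8 s, in which the tool goes at most 62.5 mm and 10.7 degrees, less where a joint would pass 70% of its speed; a pose out of reach is approached as far as the arm can. A call with a gripper value outside its range is refused whole. The fingers move at their own pace and stop on an object; FORCE is the grip in N (left out, the last holds). Time passes only in rows, so rows that repeat a pose let the fingers close. It gives the time, the measured TCP pose, the force and the opening at its end, in the units of the state.
- manip.get_state(): the state, without advancing time (a new reading comes with each control period).
- eyes.get_image(name): name is "scene" or "top" or "wrist"; returns a dict with "color" (420x560x3 uint8, blue, green, red), "z_map" (420x560 float32, m along the optical axis (not along the pixel's ray), 0 where there is no reading), "vertical_fov" (degrees; the focal length in pixels is half the picture's height over the tangent of half this angle, whatever the lens; pixels are square), "cx", "cy" (the principal point, pixels), "eye" and "attitude" of the camera in the world. Camera axes: x right, y up, looking along -z (the intrinsics and any distortion apply to the point x, -y, -z); pixel columns grow to the right and rows downward; lengths in m; the calibration is good to about 2 mm. A picture is of the moment at which its call begins.
- manip.sign_off(): hands the job in, once; it reports no verdict.
The state is a dict: "clock": time; "qpos": joint angles; "qd": joint speeds; "effort": joint torques, N m; "position": TCP position; "ee_rot": TCP orientation; "contact_force": force on the tool from outside, world axes, zero at the start; "moment": the same for the moment, N m; "width": finger opening in m.
Only numpy, scipy, OpenCV 4.12 (cv2) and the standard library are available. Lean on these libraries where they do the work, as an engineer would, in place of code of your own. Each camera call takes 0.05 s, during which the arm holds its last target.

## Working session

There is one attempt and no reset: what is moved stays moved. The work goes in short steps, Python scripts to look and compute and a shell command to move; the robot and the scene stay as the last step left them, time stands still between calls to the robot, and variables do not carry over. Pictures are saved under pics/ and viewed, and the job is handed in when it is done.

```bash
mkdir -p pics
python3 - <<'E'
from rig import manip, eyes
import cv2
s=manip.get_state()
print({k:s[k] for k in s})
for n in ["scene","top","wrist"]:
    d=eyes.get_image(n); cv2.imwrite(f"pics/{n}0.png",d["color"]); print(n,d["vertical_fov"],d["cx"],d["cy"],d["eye"],d["attitude"],[k for k in d])
E
```

```text
{'clock': 0.0, 'qpos': array([-1.40100693e+00,  2.76564511e-01,  1.50616425e+00, -2.19799888e-05,
        1.36071392e+00, -1.21035842e-01]), 'qd': array([ 0.0002114 ,  0.00149641, -0.00191723, -0.00038505, -0.00094457,
        0.00059758]), 'effort': array([ 5.51745106e-04, -4.16774547e+01, -2.45805037e+01, -4.03814774e-04,
        1.09309377e-02, -5.99942410e-06]), 'position': array([ 0.16475051, -0.55031466,  0.23044471]), 'ee_rot': array([ 0.5666953 ,  0.42271685,  0.56765306, -0.42182567]), 'contact_force': array([-0.30055752, -0.56516432,  0.2740769 ]), 'moment': array([ 0.04632412, -0.04328875,  0.00438992]), 'width': 0.08544314597714613}
scene 45.560626641389305 283.47945258907384 209.1552402096779 [1.16283241 0.65978149 1.34158344] [0.35007553 0.11416458 0.2943188  0.88192404] ['color', 'z_map', 'vertical_fov', 'cx', 'cy', 'eye', 'attitude']
top 44.45277992051753 290.0358454874956 205.26844744136136 [0.32878493 0.00210249 1.72263058] [ 0.70894959  0.0515003  -0.0584751  -0.70094141] ['color', 'z_map', 'vertical_fov', 'cx', 'cy', 'eye', 'attitude']
wrist 65.59742797858644 274.7922624391795 209.5399247380585 [ 0.22763344 -0.53141687  0.37237944] [ 0.79532202 -0.10633807  0.07948785 -0.59147001] ['color', 'z_map', 'vertical_fov', 'cx', 'cy', 'eye', 'attitude']
```

View pics/scene0.png

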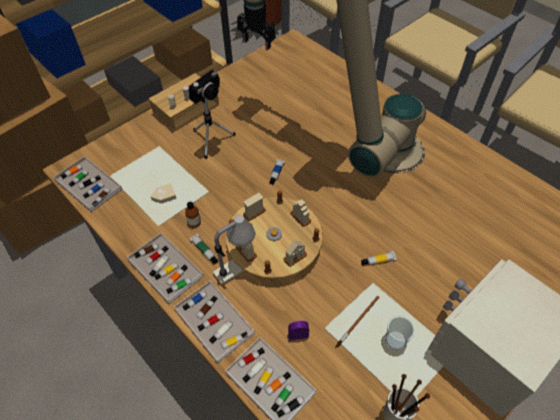

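View pics/top0.png

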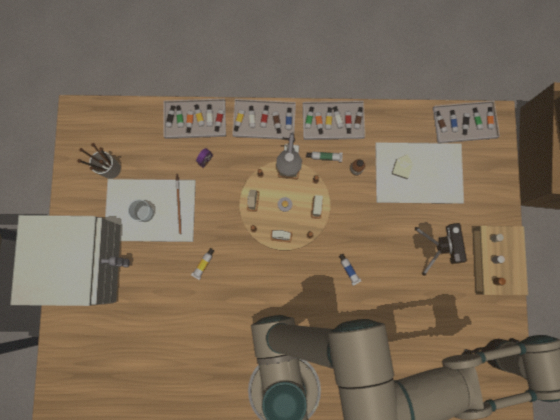

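View pics/wrist0.png

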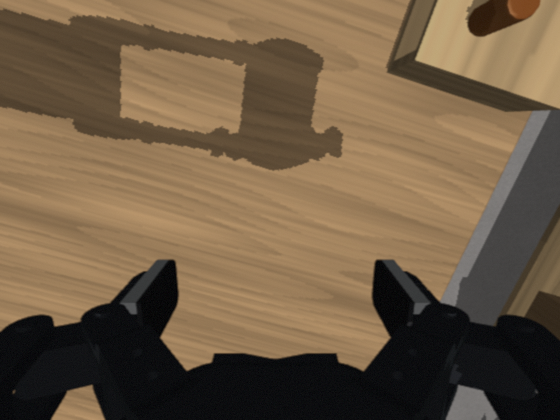

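```bash
cat > h.py <<'E'
from rig import manip, eyes
import numpy as np, cv2
from scipy.spatial.transform import Rotation as R
def rot(q): return R.from_quat([q[1],q[2],q[3],q[0]])
def f(d): return d["color"].shape[0]/2/np.tan(np.radians(d["vertical_fov"]/2))
def pts(d):
    z=d["z_map"]; v,u=np.mgrid[0:z.shape[0],0:z.shape[1]]; F=f(d)
    c=np.stack([(u-d["cx"])/F*z,-(v-d["cy"])/F*z,-z],-1)
    return rot(d["attitude"]).apply(c.reshape(-1,3)).reshape(c.shape)+d["eye"]
def plane(d,u,v,h):
    F=f(d); r=rot(d["attitude"]).apply([(u-d["cx"])/F,-(v-d["cy"])/F,-1]); e=np.array(d["eye"])
    return e+r*(h-e[2])/r[2]
def proj(d,p):
    c=rot(d["attitude"]).inv().apply(np.asarray(p)-d["eye"]); F=f(d)
    return np.stack([d["cx"]-F*c[...,0]/c[...,2],d["cy"]+F*c[...,1]/c[...,2]],-1)
E
python3 - <<'E'
from h import *
for n in ["scene","top"]:
    d=eyes.get_image(n); p=pts(d); np.savez(f"{n}0.npz",p=p,**{k:d[k] for k in d})
    c=d["color"]
    if n=="top":
        a=c[130:290,220:480]; cv2.imwrite("pics/topz.png",cv2.resize(a,None,fx=3,fy=3,interpolation=cv2.INTER_CUBIC))
    else:
        a=c[60:300,140:340]; cv2.imwrite("pics/scz.png",cv2.resize(a,None,fx=2.5,fy=2.5,interpolation=cv2.INTER_CUBIC))
    z=p[...,2]
    print(n,"table z",np.nanmedian(z[(abs(z)<.02)]))
    m=(abs(z-.054)<.006)&(np.hypot(p[...,0]-.66,p[...,1])<.22)
    q=p[m]; print(len(q),q.min(0),q.max(0),np.median(q,0))
    (cx,cy),r=cv2.minEnclosingCircle(q[:,:2].astype(np.float32)); print(cx,cy,r)
E
```

```text
scene table z 0.0009680827085769561
3958 [ 0.44771997 -0.14469488  0.04804461] [0.79394475 0.15498473 0.059997  ] [0.60088824 0.03092351 0.05434308]
0.6208885312080383 -0.0009201676584780216 0.1736016571521759
top table z 0.0012645240335007468
4466 [ 0.44640834 -0.14486138  0.04800273] [0.73670337 0.15176627 0.05999628] [0.58398599 0.00424155 0.05472213]
0.5938518047332764 0.0037253638729453087 0.1498519629240036
```

View pics/topz.png

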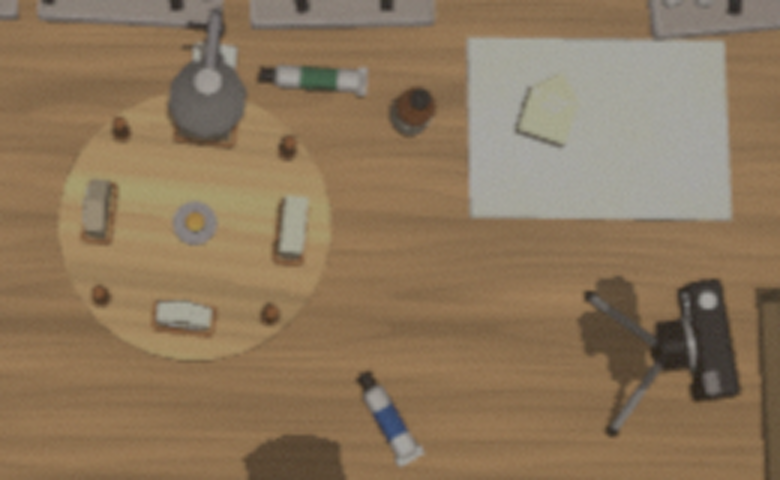

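View pics/scz.png

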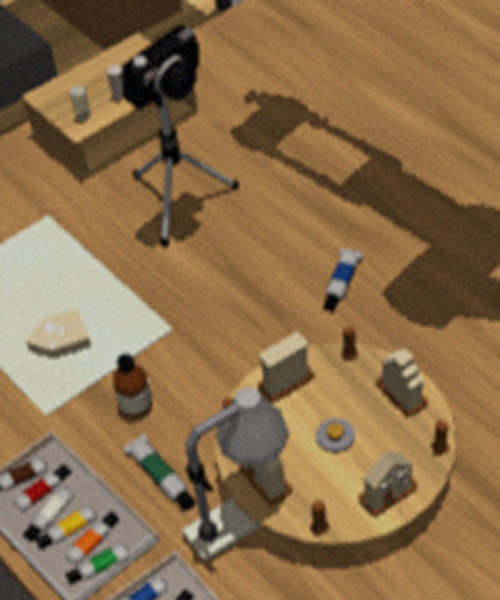

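Run:
```python
from h import *
from scipy.ndimage import label
for n in ["top","scene"]:
    p=np.load(f"{n}0.npz")["p"]; z=p[...,2]
    h=np.array([.594,.004]); r=np.hypot(p[...,0]-h[0],p[...,1]-h[1])
    m=(z>.07)&(r<.16)
    l,k=label(m,np.ones((3,3)))
    for i in range(1,k+1):
        q=p[l==i]
        if len(q)<8: continue
        t=q[q[:,2]>np.percentile(q[:,2],90)-.006]
        c=t[:,:2].mean(0); w=cv2.minAreaRect(((t[:,:2]-h)*1000).astype(np.float32))
        print(n,len(q),"ztop",q[:,2].max().round(4),"c",c.round(4),"r,ang",np.hypot(*(c-h)).round(4),np.degrees(np.arctan2(*(c-h)[::-1])).round(1),"rect",np.round(w[1],0),round(w[2]),len(t))
    # camera region
    m=(p[...,0]>.2)&(p[...,0]<.6)&(p[...,1]<-.4)&(p[...,1]>-.75)&(z>.17)
    q=p[m]; print("cam",len(q),q.min(0),q.max(0)); 
s=manip.get_state(); print(rot(s["ee_rot"]).as_matrix().round(3))
```

```text
top 568 ztop 0.2428 c [ 0.7148 -0.0089] r,ang 0.1214 -6.1 rect [29. 59.] 69 109
top 29 ztop 0.1114 c [0.6952 0.086 ] r,ang 0.1303 39.0 rect [10. 10.] 90 12
top 28 ztop 0.1122 c [ 0.6748 -0.0966] r,ang 0.129 -51.2 rect [13. 10.] 2 17
top 148 ztop 0.137 c [0.6026 0.1077] r,ang 0.104 85.3 rect [19. 20.] 77 35
top 154 ztop 0.1356 c [ 0.5811 -0.1007] r,ang 0.1055 -97.0 rect [24. 59.] 85 102
top 14 ztop 0.0757 c [0.5896 0.0012] r,ang 0.0052 -147.9 rect [11. 19.] 59 14
top 25 ztop 0.1135 c [0.5118 0.1034] r,ang 0.129 129.6 rect [13. 13.] 3 17
top 145 ztop 0.1405 c [0.4896 0.0141] r,ang 0.1049 174.5 rect [16. 22.] 1 33
top 24 ztop 0.1124 c [ 0.4922 -0.0785] r,ang 0.131 -141.0 rect [13. 13.] 1 19
cam 1494 [ 0.20001081 -0.58170424  0.23027299] [ 0.509824   -0.4332596   0.64196359]
scene 47 ztop 0.1102 c [ 0.498  -0.0756] r,ang 0.1248 -140.3 rect [18. 13.] 47 18
scene 305 ztop 0.1319 c [ 0.5871 -0.0991] r,ang 0.1033 -93.8 rect [28. 63.] 85 132
scene 244 ztop 0.1378 c [0.4946 0.0171] r,ang 0.1002 172.5 rect [32. 23.] 73 47
scene 815 ztop 0.2428 c [ 0.7211 -0.0047] r,ang 0.1274 -3.9 rect [56. 31.] 6 138
scene 46 ztop 0.11 c [0.517  0.1068] r,ang 0.1285 126.8 rect [16. 12.] 45 19
scene 14 ztop 0.0752 c [0.5996 0.0069] r,ang 0.0063 27.0 rect [17. 14.] 79 14
scene 290 ztop 0.1378 c [0.6099 0.11  ] r,ang 0.1072 81.4 rect [29. 26.] 3 66
scene 49 ztop 0.1103 c [0.6988 0.0883] r,ang 0.1346 38.8 rect [17. 12.] 48 22
cam 871 [ 0.20004138 -0.61320998  0.17090001] [ 0.517571   -0.43415842  0.44430915]
[[-0.     0.958  0.287]
 [ 0.001  0.287 -0.958]
 [-1.     0.    -0.001]]
```

```bash
cat >> h.py <<'E'
def down(yaw):
    y=np.radians(yaw); x=np.array([0,0,-1.]); z=np.array([np.cos(y),np.sin(y),0]); return R.from_matrix(np.stack([x,np.cross(z,x),z],1))
def row(pos,Rt,pq=None):
    s=manip.get_state(); p,Rc=(s["position"],rot(s["ee_rot"])) if pq is None else pq
    d=Rc.inv().apply(np.asarray(pos)-p)*100; w=np.degrees((Rc.inv()*Rt).as_rotvec())
    return d.round(2),w.round(1)
E
python3 - <<'E'
from h import *
print(row([.25,-.25,.24],down(-23)))
E
```

```text
(array([ -0.89,  16.78, -26.36]), array([-50.3,  -0. ,  -0. ]))
```

```bash
python3 -m crank '[[-0.9,4,-6,-10,0,0,8.54],[-0.9,7,-12,-20,0,0,8.54],[-0.9,10,-17,-30,0,0,8.54],[-0.9,14,-22,-40,0,0,8.54],[-0.9,17,-26.4,-50,0,0,8.54]]' 40
python3 - <<'E'
from h import *
print(row([.40,-.10,.24],down(27)))
E
```

```text
clock: 0.88
position: [0.2516, -0.2499, 0.2404]
ee_rot: [0.693, 0.141, 0.692, -0.142]
contact_force: [1.1, 0.2, 0.3]
width: 0.0856
(array([ 0.05, 19.6 ,  7.78]), array([-50.1,   0.1,   0. ]))
```

```bash
python3 -m crank '[[0,4,1.6,-10,0,0,6],[0,8,3.2,-20,0,0,5],[0,12,4.7,-30,0,0,4],[0,16,6.2,-40,0,0,4],[0,19.6,7.8,-50,0,0,4]]'
python3 - <<'E'
from h import *
print(row([.40,-.10,.24],down(77)))
for n in ["scene","top"]:
    d=eyes.get_image(n); p=pts(d); np.savez(f"{n}1.npz",p=p,**{k:d[k] for k in d})
    c=d["color"]
    a=c[60:160,150:260] if n=="scene" else c[190:300,400:500]
    cv2.imwrite(f"pics/cam_{n}.png",cv2.resize(a,None,fx=5,fy=5,interpolation=cv2.INTER_CUBIC))
E
```

```text
clock: 1.5
position: [0.4012, -0.1013, 0.2404]
ee_rot: [0.688, -0.165, 0.687, 0.165]
contact_force: [0.6, -0.7, -0.6]
width: 0.0399
(array([ 0.04,  0.17, -0.05]), array([-50.,  -0.,   0.]))
```

View pics/cam_scene.png

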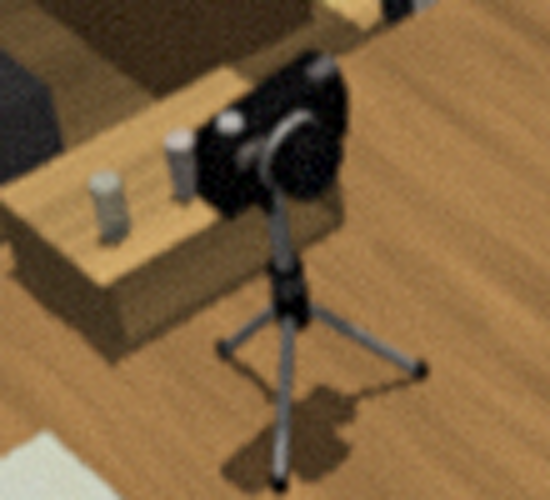

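View pics/cam_top.png

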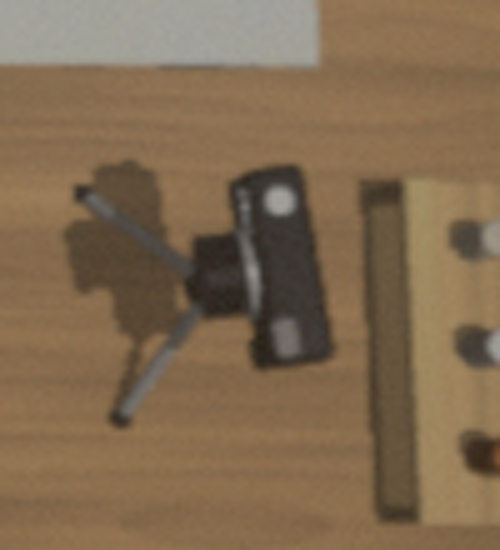

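```bash
python3 -m crank '[[0,0.2,0,-10,0,0,4],[0,0.2,0,-20,0,0,4],[0,0.2,0,-30,0,0,4],[0,0.2,0,-40,0,0,4],[0,0.2,0,-50,0,0,4]]'
python3 - <<'E'
from h import *
print(row([.493,-.078,.2],down(129)))
E
```

```text
clock: 2.22
position: [0.3988, -0.1014, 0.2402]
ee_rot: [0.554, -0.44, 0.554, 0.44]
contact_force: [0.4, 1.0, 0.0]
width: 0.04
(array([ 4.02, -8.64,  4.42]), array([-52.1,  -0. ,  -0. ]))
```

```bash
python3 -m crank '[[0.5,-2,1,-10.5,0,0,4],[1,-4,2,-21,0,0,4],[2,-6,3,-31.5,0,0,4],[3,-7.5,4,-42,0,0,4],[4,-8.6,4.4,-52,0,0,4]]'
python3 - <<'E'
from h import *
d=eyes.get_image("wrist"); cv2.imwrite("pics/w1.png",d["color"]); np.savez("w1.npz",p=pts(d),**d)
p=pts(d); z=p[...,2]
m=(z>.085)&(z<.115)&(np.hypot(p[...,0]-.493,p[...,1]+.078)<.03); q=p[m]
print(len(q)); t=q[q[:,2]>.1]; print(t.mean(0),t.min(0),t.max(0))
s=manip.get_state();print(s["position"],s["qpos"])
E
```

```text
clock: 2.85
position: [0.4935, -0.0783, 0.1998]
ee_rot: [0.305, -0.638, 0.305, 0.638]
contact_force: [-0.3, -0.1, 0.9]
width: 0.04
397
[ 0.49342748 -0.07802791  0.10409448] [ 0.4859939  -0.08530743  0.10041962] [ 0.50172527 -0.07017451  0.10693398]
[ 0.49418651 -0.078221    0.19854523] [-2.96127760e-01  1.86283311e-01  1.71178365e+00 -9.99985879e-06
  1.24477628e+00 -2.54942348e+00]
```

View pics/w1.png

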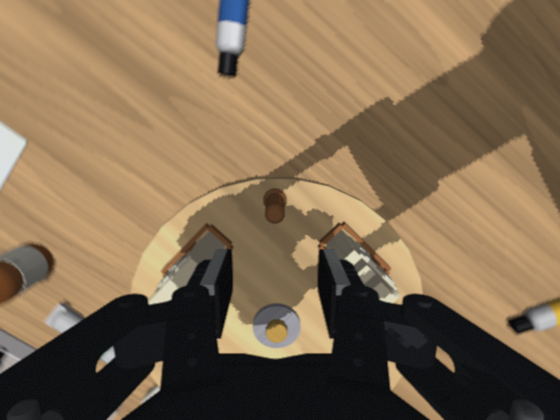

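```bash
python3 -m crank '[[4,0,0,0,0,0,4],[8,0,0,0,0,0,4],[12.3,0,0,0,0,0,4],[12.3,0,0,0,0,0,2.6],[12.3,0,0,0,0,0,2.6]]'
python3 - <<'E'
from h import *
hub=np.array([.594,.004])
for a in [10,20,30,40,50,60,70,80,90]:
    t=np.radians(-141-a); print(a,row([*(hub+.13*np.array([np.cos(t),np.sin(t)])),.0755],down(129-a)))
E
```

```text
clock: 3.52
position: [0.4942, -0.0786, 0.0786]
ee_rot: [-0.307, 0.638, -0.307, -0.636]
contact_force: [-0.4, -0.3, 0.1]
width: 0.0259
10 (array([ 0.31, -0.13,  2.4 ]), array([ 9.6, -0.1,  0.1]))
20 (array([ 0.31, -0.7 ,  4.59]), array([19.6, -0.1,  0.1]))
30 (array([ 0.3 , -1.64,  6.65]), array([29.6, -0.1,  0.1]))
40 (array([ 0.3 , -2.93,  8.52]), array([39.6, -0.1,  0.1]))
50 (array([ 0.3 , -4.52, 10.13]), array([49.6, -0.1,  0.1]))
60 (array([ 0.3 , -6.37, 11.45]), array([59.6, -0.1,  0.1]))
70 (array([ 0.3 , -8.41, 12.42]), array([69.6, -0.1,  0.1]))
80 (array([  0.3 , -10.6 ,  13.02]), array([79.6, -0.1,  0.1]))
90 (array([  0.3 , -12.85,  13.24]), array([89.6, -0. ,  0.1]))
```

```bash
python3 -m crank '[[0,0,1.2,5,0,0,2.6],[0,-0.15,2.4,10,0,0,2.6],[0,-0.4,3.5,15,0,0,2.6],[0,-0.7,4.6,20,0,0,2.6],[0,-1.15,5.65,25,0,0,2.6]]'
python3 - <<'E'
from h import *
hub=np.array([.594,.004])
for a in [30,35,40,45,50]:
    t=np.radians(-141-a); print(a,row([*(hub+.13*np.array([np.cos(t),np.sin(t)])),.0755],down(129-a)))
E
```

```text
clock: 4.15
position: [0.4691, -0.0277, 0.0798]
ee_rot: [-0.438, 0.557, -0.438, -0.553]
contact_force: [0.4, -2.8, -0.9]
width: 0.0258
30 (array([0.43, 0.07, 1.19]), array([ 4.5, -0.2,  0.3]))
35 (array([ 0.42, -0.06,  2.31]), array([ 9.5, -0.2,  0.3]))
40 (array([ 0.42, -0.3 ,  3.42]), array([14.5, -0.2,  0.3]))
45 (array([ 0.41, -0.63,  4.51]), array([19.5, -0.2,  0.3]))
50 (array([ 0.41, -1.05,  5.56]), array([24.5, -0.2,  0.3]))
```

```bash
python3 -m crank '[[0.2,0.05,1.2,5,0,0,2.6],[0.2,-0.05,2.3,10,0,0,2.6],[0.2,-0.3,3.4,15,0,0,2.6],[0.2,-0.65,4.5,20,0,0,2.6],[0.2,-1.05,5.6,25,0,0,2.6]]'
python3 - <<'E'
from h import *
hub=np.array([.594,.004])
for a in [55,60,65,70,75]:
    t=np.radians(-141-a); print(a,row([*(hub+.13*np.array([np.cos(t),np.sin(t)])),.0755],down(129-a)))
d=eyes.get_image("wrist"); cv2.imwrite("pics/w2.png",d["color"])
E
```

```text
clock: 4.78
position: [0.4663, 0.0301, 0.0779]
ee_rot: [0.549, -0.449, 0.546, 0.445]
contact_force: [1.3, -1.4, 0.6]
width: 0.026
55 (array([ 0.25, -0.07,  1.01]), array([4.4, 0. , 0.3]))
60 (array([ 0.25, -0.21,  2.14]), array([9.4, 0. , 0.3]))
65 (array([ 0.25, -0.44,  3.24]), array([14.4,  0. ,  0.3]))
70 (array([ 0.25, -0.77,  4.33]), array([19.4,  0.1,  0.3]))
75 (array([ 0.25, -1.2 ,  5.38]), array([24.4,  0.1,  0.3]))
```

View pics/w2.png

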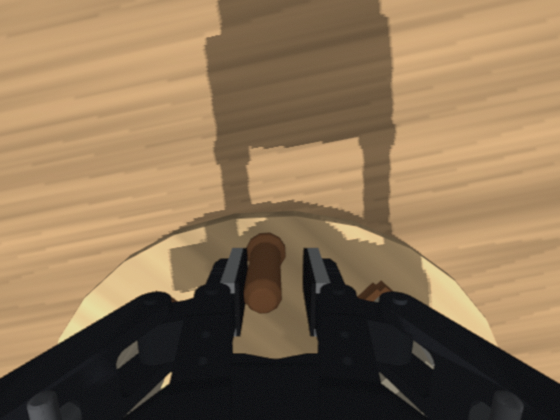

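The peg is seen at about (265, 285), lying against the pushing (left) finger, so the table follows. I'm continuing the turn.

```bash
python3 -m crank '[[0.2,-0.05,1.0,4.5,0,0,2.6],[0.2,-0.2,2.1,9.5,0,0,2.6],[0.2,-0.45,3.2,14.5,0,0,2.6],[0.2,-0.75,4.3,19.5,0,0,2.6],[0.2,-1.2,5.4,24.5,0,0,2.6]]'
python3 - <<'E'
from h import *
hub=np.array([.594,.004])
for a in [79,83,87,90]:
    t=np.radians(-141-a); print(a,row([*(hub+.13*np.array([np.cos(t),np.sin(t)])),.0755],down(129-a)))
E
```

```text
clock: 5.45
position: [0.488, 0.0812, 0.0753]
ee_rot: [0.631, -0.322, 0.629, 0.321]
contact_force: [0.7, 0.9, 0.1]
width: 0.0257
79 (array([-0.02, -0.14,  0.89]), array([4. , 0.2, 0.2]))
83 (array([-0.02, -0.24,  1.79]), array([8. , 0.2, 0.2]))
87 (array([-0.01, -0.4 ,  2.69]), array([12. ,  0.2,  0.2]))
90 (array([-0.01, -0.56,  3.35]), array([15. ,  0.2,  0.1]))
```

```bash
python3 -m crank '[[0,-0.14,0.9,4,0,0,2.6],[0,-0.24,1.8,8,0,0,2.6],[0,-0.4,2.7,12,0,0,2.8],[0,-0.56,3.3,15,0,0,3.4],[0,-0.56,3.3,15,0,0,4]]'
python3 - <<'E'
from h import *
d=eyes.get_image("wrist"); cv2.imwrite("pics/w3.png",d["color"])
p=pts(d); print(manip.get_state()["position"])
hub=np.array([.594,.004]); t=np.radians(-231); c=hub+.13*np.array([np.cos(t),np.sin(t)])
q=p[(p[...,2]>.09)&(p[...,2]<.113)&(np.hypot(p[...,0]-c[0],p[...,1]-c[1])<.013)]; print(c,len(q),q.mean(0))
d=eyes.get_image("top"); a=d["color"][130:290,220:380]; cv2.imwrite("pics/top3.png",cv2.resize(a,None,fx=3,fy=3,interpolation=cv2.INTER_CUBIC))
E
```

```text
clock: 6.08
position: [0.5119, 0.1044, 0.075]
ee_rot: [0.667, -0.238, 0.665, 0.237]
contact_force: [-0.3, -0.7, -0.7]
width: 0.0402
[0.51125805 0.10422246 0.07465039]
[0.51218835 0.10502897] 1517 [0.51052001 0.10814945 0.10178526]
```

View pics/w3.png

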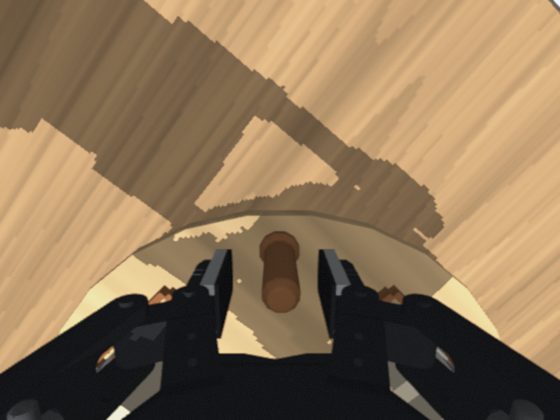

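View pics/top3.png

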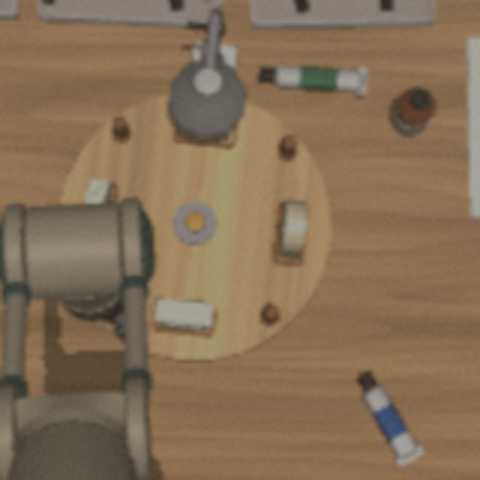

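The peg is centred between the open fingers at (280, 285), and the arched house now sits in the right pocket at (293, 230) in the enlarged top view. I'll lift straight up next.

```bash
python3 -m crank '[[-3,0,0,0,0,0,4],[-8,0,0,0,0,0,4],[-12,0,0,0,0,0,5],[-16.5,0,0,0,0,0,6],[-16.5,0,0,0,0,0,8]]'
python3 - <<'E'
from h import *
print(row([.582,-.100,.24],down(-6)))
E
```

```text
clock: 6.8
position: [0.5125, 0.1043, 0.2427]
ee_rot: [0.669, -0.238, 0.663, 0.236]
contact_force: [-0.6, 0.3, -0.2]
width: 0.0761
(array([  0.32, -20.22,  -7.52]), array([45.2,  0.5,  0.1]))
```

```bash
python3 -m crank '[[0,-4,-1.5,9,0,0,8.54],[0,-8,-3,18,0,0,8.54],[0,-12,-4.5,27,0,0,8.54],[0,-16,-6,36,0,0,8.54],[0.2,-20.2,-7.5,45,0.5,0,8.54]]'
python3 -m crank '[[0,0,0,0,0,0,8.54],[0,0,0,0,0,0,8.54]]'
cat > look.py <<'E'
from h import *
import sys
d=eyes.get_image("wrist"); cv2.imwrite(f"pics/{sys.argv[1]}.png",d["color"]); p=pts(d); np.savez(sys.argv[1]+".npz",p=p,**d)
s=manip.get_state(); print(s["position"],s["qpos"].round(3))
m=(p[...,2]>.07)&(p[...,2]<.15)&(np.hypot(p[...,0]-.583,p[...,1]+.1)<.045); q=p[m]
for lo,hi in [(.07,.1),(.1,.12),(.12,.14)]:
    t=q[(q[:,2]>lo)&(q[:,2]<hi)]
    if len(t)>10:
        w=cv2.minAreaRect((t[:,:2]*1000).astype(np.float32)); print(lo,len(t),t.mean(0).round(4),np.round(w[0],1),np.round(w[1],1),round(w[2],1), t[:,2].max().round(4))
m=(abs(p[...,2]-.054)<.004);
E
python3 look.py w4
```

```text
clock: 7.42
position: [0.5791, -0.1009, 0.2355]
ee_rot: [0.703, 0.037, 0.709, -0.039]
contact_force: [0.6, -0.7, 0.4]
width: 0.085
clock: 7.68
position: [0.5788, -0.0992, 0.2354]
ee_rot: [0.703, 0.035, 0.71, -0.036]
contact_force: [0.0, 0.8, -0.1]
width: 0.0852
[ 0.57882429 -0.09870679  0.23574008] [-0.285  0.297  1.463 -0.004  1.39  -0.183]
0.07 371 [ 0.5859 -0.0897  0.0864] [585.6 -89.7] [ 0.8 55.7] 84.4 0.0992
0.1 490 [ 0.5846 -0.0929  0.1124] [584.8 -99.4] [20.4 55.4] 84.8 0.12
0.12 1572 [ 0.5846 -0.0985  0.1292] [ 584.5 -100.5] [22.8 48. ] 85.0 0.1355
```

View pics/w4.png

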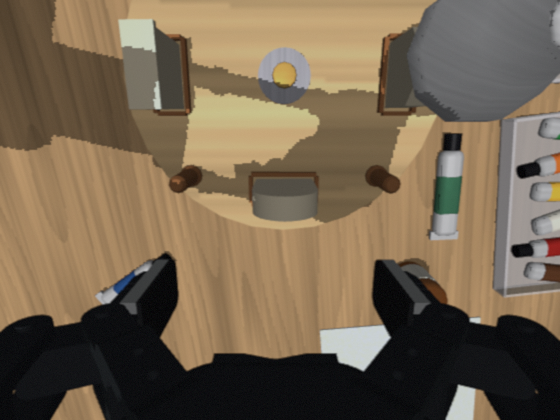

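The back of the arched house is at y≈-0.090, top z≈0.134, 55.7 mm wide and at -5.5° — matching the given sizes (pocket radius 105 mm). It shows at about (285, 197) in the picture. Now the descent.

Run:
```python
from h import *
print(row([.5847,-.0992,.155],down(-5.4)))
print(row([.5847,-.0992,.068],down(-5.4)))
```

```text
(array([8.07, 0.03, 0.67]), array([-0.4, -0.5,  0.1]))
(array([16.77,  0.05,  0.75]), array([-0.4, -0.5,  0.1]))
```

```bash
python3 -m crank '[[4,0,0.65,-0.4,-0.5,0,8.54],[8,0,0.65,-0.4,-0.5,0,8.54],[8,0,0.65,-0.4,-0.5,0,8.54]]'; python3 look.py w5;  python3 - <<'E'
from h import *
print(row([.5847,-.0992,.068],down(-5.4)))
E
```

```text
clock: 8.1
position: [0.5826, -0.0984, 0.1535]
ee_rot: [0.704, 0.032, 0.709, -0.033]
contact_force: [0.3, -1.2, 0.9]
width: 0.0854
[ 0.5845047  -0.09909059  0.15577164] [-0.283  0.353  1.584 -0.003  1.205 -0.189]
0.07 1001 [ 0.5856 -0.0896  0.0858] [585.6 -89.6] [ 1.1 55.9] 84.5 0.1
0.1 1161 [ 0.5851 -0.0917  0.1115] [584.8 -99.2] [20.7 55.9] 85.0 0.12
0.12 3278 [ 0.5848 -0.0979  0.1291] [584.7 -99.6] [21.3 48.1] 84.5 0.1351
(array([8.78, 0.01, 0.04]), array([ 0.1, -0.1,  0.1]))
```

View pics/w5.png

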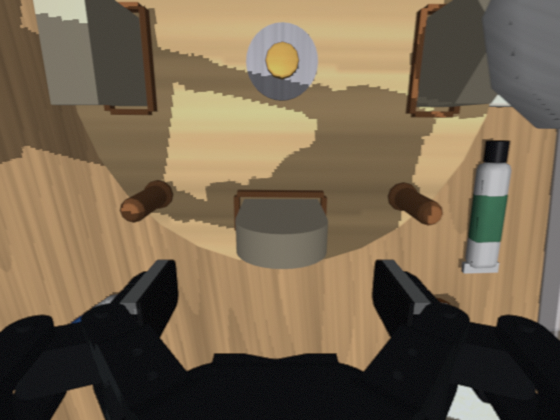

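The house is at (282, 235), centred between the fingers at 177 and 373. Next: down and close.

```bash
python3 -m crank '[[3,0,0.1,0,0,0,8.54],[6,0,0.1,0,0,0,8.54],[8.7,0,0.1,0,0,0,8.54],[8.7,0,0.1,0,0,0,8.54],[8.7,0,0.1,0,0,0,6.5]]' 30;  python3 -m crank '[[0,0,0,0,0,0,4.5],[0,0,0,0,0,0,4.5],[0,0,0,0,0,0,4.5],[0,0,0,0,0,0,4.5]]' 40; python3 look.py w6
```

```text
clock: 8.78
position: [0.5883, -0.101, 0.0715]
ee_rot: [0.708, 0.032, 0.705, -0.035]
contact_force: [0.3, -0.6, 0.7]
width: 0.0694
clock: 9.28
position: [0.5881, -0.1012, 0.0716]
ee_rot: [0.708, 0.032, 0.705, -0.035]
contact_force: [-0.1, 0.6, 6.5]
width: 0.0556
[ 0.58812655 -0.10116283  0.07157215] [-0.285  0.433  1.691 -0.003  1.013 -0.188]
0.07 4854 [ 0.5876 -0.0902  0.0875] [587.3 -91.8] [ 6.1 82.1] 84.8 0.1
0.1 6557 [ 0.5868 -0.0909  0.1112] [583.2 -98.1] [23.3 88.9] 84.5 0.12
0.12 12223 [ 0.5809 -0.0932  0.128 ] [583.3 -96.2] [28.4 89.9] 86.3 0.14
```

View pics/w6.png

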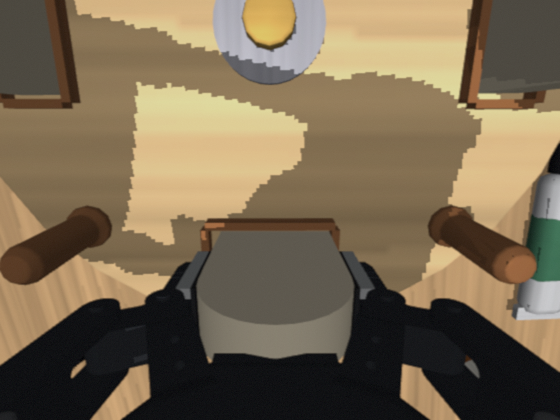

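```bash
python3 -m crank '[[-1,0,0,0,0,0,4.5],[-2.5,0,0,0,0,0,4.5],[-4.5,0,0,0,0,0,4.5],[-8,0,0,0,0,0,4.5],[-12,0,0,0,0,0,4.5]]';python3 -m crank '[[-4,0,0,0,0,0,4.5],[-6,0,0,0,0,0,4.5],[-6,0,0,0,0,0,4.5]]'
python3 - <<'E'
from h import *
for n in ["wrist","scene","top"]:
    d=eyes.get_image(n); p=pts(d); np.savez(n+"7.npz",p=p,**d); c=d["color"]
    if n=="scene": c=cv2.resize(c[60:280,140:340],None,fx=2.7,fy=2.7,interpolation=cv2.INTER_CUBIC)
    cv2.imwrite(f"pics/{n}7.png",c)
E
```

```text
clock: 9.95
position: [0.5862, -0.1003, 0.1907]
ee_rot: [0.706, 0.032, 0.706, -0.035]
contact_force: [-0.4, 0.0, -0.7]
width: 0.0556
clock: 10.32
position: [0.5874, -0.1005, 0.252]
ee_rot: [0.708, 0.032, 0.704, -0.035]
contact_force: [-0.2, 0.6, -1.0]
width: 0.0553
```

View pics/wrist7.png

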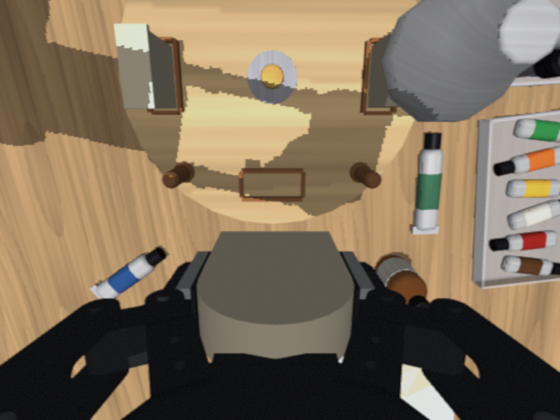

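View pics/scene7.png

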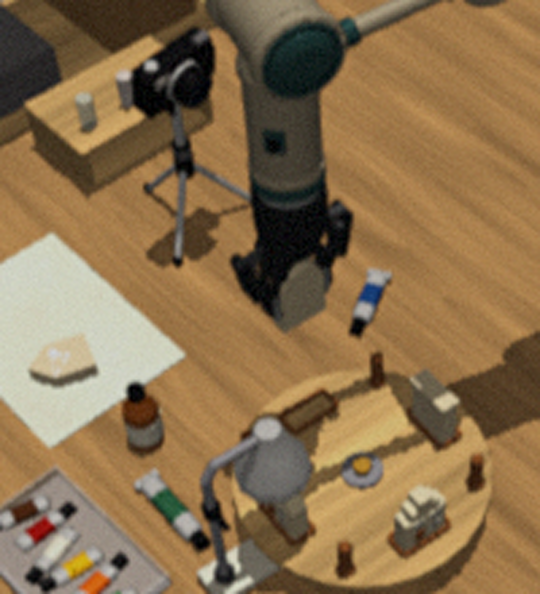

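View pics/top7.png

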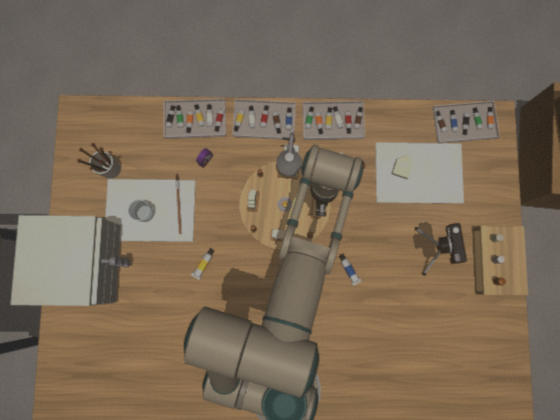

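The house is lifted out at (275, 290) in the wrist view, its pocket at (272, 184) is empty, and the others still stand. Now the lens pose from the clouds.

Run:
```python
from h import *
for n,f_ in [("top","top0"),("top","top7"),("scene","scene0"),("scene","scene7")]:
    D=np.load(f_+".npz"); p=D["p"]; c=D["color"]
    m=(p[...,2]>.19)&(p[...,2]<.33)&(p[...,0]>.27)&(p[...,0]<.50)&(p[...,1]<-.40)&(p[...,1]>-.66)
    q=p[m]; print(f_,len(q),q.min(0).round(3),q.max(0).round(3))
    v,u=np.nonzero(m); print(u.min(),u.max(),v.min(),v.max())
    a=np.zeros(m.shape,np.uint8)
D=np.load("top0.npz");p=D["p"]
print("top z mm x10 grid"); 
v0,v1,u0,u1=220,268,434,468
for v in range(v0,v1,2): print(v," ".join(f"{p[v,u,2]*1000:4.0f}" for u in range(u0,u1,2)))
```

```text
top0 734 [ 0.397 -0.505  0.23 ] [ 0.5   -0.436  0.303]
439 466 226 263
top7 736 [ 0.397 -0.505  0.231] [ 0.5   -0.437  0.305]
439 466 226 263
scene0 601 [ 0.397 -0.502  0.193] [ 0.5   -0.434  0.301]
191 219 70 103
scene7 603 [ 0.398 -0.504  0.191] [ 0.5   -0.434  0.3  ]
191 219 70 103
top z mm x10 grid
220    2   -1    1   -1    0    0    1    1   -4   -2    1   -2    1   -1   -1    6   -3
222   11    7   -1    5    3   -1    5    6   -4    1   14   -1    3   -3    3   -1   -2
224    1    1    1   -4   -3    8   -1   -5  287  285  288  289  286  288    1   -2   -7
226    6   -1    1    4   -3    4   -6  279  293  291  296  291  297  287   -1  -10    3
228   -4    0    0    1    3    2  232  282  285  288  294  300  301  292    2    7  -10
230    1   -9   -2    2    2   -3  230  277  288  291  295  293  297  293   -2   -8    7
232   -8    3    1    2   11   -8    2  259  287  283  293  298  295  297   -3   -8    3
234   -4   -6    8    8    1   -0    2  251  283  287  292  286  291  293  292    4    2
236    4    1   -2    2   -3    1    3  270  279  284  287  285  280  294  291   -1 
[... 639 characters left out ...]
 7   92   94  266  259  264  262  267  278  287  287  291  297  297  288   -3
254    2   84   87    1   -2   -8    2    1    2  267  285  294  296  291  290  290   -0
256   -2   82   83    2   -4    4   -0   -3   -4  255  286  296  294  290  288  290  293
258   68   78    2    4    1   -3   -3   -1  232  274  285  300  297  291  286  295  291
260   69   -0    1   -5    7   -3    4    2 1723  265  280  301  298  295  290  290  294
262   53   -1   -5    1   -2   -3   -1    3   -2  265  271  287  291  283 1723  289   -4
264    3    4    3   -1    5   -0   -2   -3   -2   -3   -1    2   -4    2    3   -3   -1
266    2    4    0    3  -11    1   -7   -7   -3    3    3    5    0    1    3    3    9
```

Run:
```python
from h import *
Q={}
for n in ("top","scene"):
    ps=[np.load(f"{n}{k}.npz")["p"] for k in ("0","1","7")]
    p=np.median(ps,0); sel=(p[...,2]>.19)&(p[...,2]<.33)&(p[...,0]>.27)&(p[...,0]<.56)&(p[...,1]<-.40)&(p[...,1]>-.60)
    Q[n]=p[sel]; print(n,sel.sum(),Q[n].min(0).round(3),Q[n].max(0).round(3))
t=Q["top"]; b=t[(t[:,2]>.275)&(t[:,1]<-.462)]
w=cv2.minAreaRect((b[:,:2]*1000).astype(np.float32)); print("body top rect",w)
c=b.mean(0)
for it in range(3):
    A=np.c_[b[:,:2]-c[:2],np.ones(len(b))]; k=np.linalg.lstsq(A,b[:,2],rcond=None)[0]; r=b[:,2]-A@k; b=b[abs(r)<.006]
n=np.array([-k[0],-k[1],1]); n/=np.linalg.norm(n); print("top normal",n, "tilt",np.degrees(np.arccos(n[2])),"dir",np.degrees(np.arctan2(n[1],n[0])),len(b),r.std())
# front face from scene: smallest sv plane via ransac
s=Q["scene"]; rng=np.random.default_rng(0)
rem=s
for j in range(3):
    best=None
    for i in range(3000):
        a=rem[rng.choice(len(rem),3,False)]; m=np.cross(a[1]-a[0],a[2]-a[0]); L=np.linalg.norm(m)
        if L<1e-4: continue
        m/=L; inl=abs((rem-a[0])@m)<.003
        if best is None or inl.sum()>best.sum(): best=inl
    q=rem[best]; cc=q.mean(0); m=np.linalg.svd(q-cc)[2][2]; m*=np.sign(m[1]) if abs(m[1])>.5 else np.sign(m[2])
    print("scene plane",best.sum(),cc.round(4),m.round(3),"yaw",np.degrees(np.arctan2(m[1],m[0])).round(1),"elev",np.degrees(np.arcsin(m[2])).round(1)); rem=rem[~best]
np.savez("camq.npz",t=t,s=s)
D=np.load("scene0.npz"); c=D["color"][60:115,180:230]; cv2.imwrite("pics/lens_scene.png",cv2.resize(c,None,fx=10,fy=10,interpolation=cv2.INTER_CUBIC))
```

```text
top 782 [ 0.397 -0.505  0.23 ] [ 0.509 -0.438  0.301]
scene 747 [ 0.399 -0.502  0.191] [ 0.516 -0.435  0.301]
body top rect ((453.4147033691406, -480.759521484375), (111.94293212890625, 38.72291564941406), 7.49845552444458)
top normal [-0.02467057  0.18909782  0.9816483 ] tilt 10.993658329149754 dir 97.43308713969313 439 0.0024980790466632877
scene plane 236 [ 0.4609 -0.4704  0.285 ] [-0.086  0.413  0.907] yaw 101.8 elev 65.1
scene plane 165 [ 0.4612 -0.4674  0.2633] [-0.09   0.993 -0.075] yaw 95.2 elev -4.3
scene plane 91 [ 0.4607 -0.4598  0.2746] [-0.059  0.805  0.59 ] yaw 94.2 elev 36.2
```

View pics/lens_scene.png

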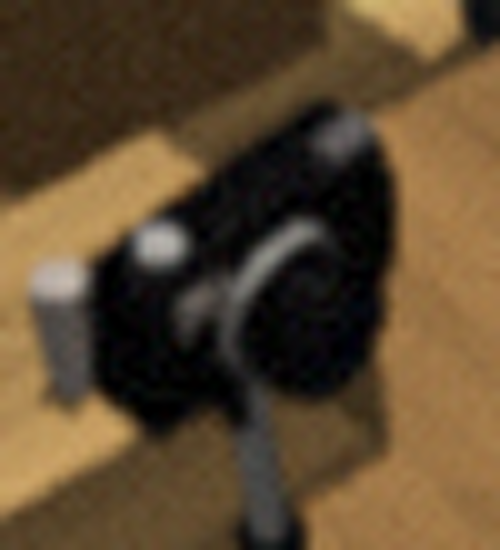

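Run:
```python
from h import *
Z=np.load("camq.npz"); t,s=Z["t"],Z["s"]
yaw=np.radians(97.5)
for pit in (9,11,13):
    p=np.radians(pit)
    x=np.array([np.cos(p)*np.cos(yaw),np.cos(p)*np.sin(yaw),-np.sin(p)]); y=np.array([-np.sin(yaw),np.cos(yaw),0]); z=np.cross(x,y); M=np.stack([x,y,z])
    o=np.array([.453,-.48,.26])
    a=(t-o)@M.T; b=(s-o)@M.T
    top=a[(a[:,0]<.02)]; 
    print(pit,"body y range",np.percentile(a[:,1],[0.5,99.5]).round(4),"x",a[:,0].min().round(4),"z top", np.percentile(top[:,2],[20,50,80]).round(4),"scene z min max",np.percentile(b[:,2],[1,99]).round(4))
    l=a[(a[:,0]>.025)&(a[:,2]>.0)]; print(" lens top: y",np.percentile(l[:,1],[1,50,99]).round(4),"x",l[:,0].max().round(4),np.percentile(l[:,0],95).round(4),"z max",np.percentile(l[:,2],[50,90]).round(4),len(l))
    f=b[b[:,0]>.043]; print(" scene x pct",np.percentile(b[:,0],[50,75,85,90,95,99]).round(4))
    h,e=np.histogram(b[:,0],bins=np.arange(-.03,.07,.004)); print(h)
    h,e=np.histogram(a[:,0],bins=np.arange(-.03,.07,.004)); print(h)
    # disc
    f=b[(b[:,0]>np.percentile(b[:,0],99)-.006)]; print(" disc",len(f),f.mean(0).round(4),np.percentile(f[:,1],[2,98]).round(4),np.percentile(f[:,2],[2,98]).round(4), "world",(o+f.mean(0)@M).round(4))
    q=f-f.mean(0); print(" disc normal in cam frame",np.linalg.svd(q)[2][2].round(3))
```

```text
9 body y range [-0.0548  0.055 ] x -0.024 z top [0.0223 0.0288 0.0317] scene z min max [-0.061   0.0382]
 lens top: y [-0.023   0.0007  0.0232] x 0.0396 0.0392 z max [0.0158 0.0212] 99
 scene x pct [0.0093 0.0155 0.0308 0.0372 0.0391 0.0412]
[  0   1  21  40  36  41  41  51  65 107 130  51  17  11  17  18  37  63
   0   0   0   0   0   0]
[ 0 12 58 54 59 60 53 60 68 84 83 38 22 24 28 19 29 31  0  0  0  0  0  0]
 disc 94 [ 0.0387 -0.0052 -0.0002] [-0.0262  0.0198] [-0.0251  0.02  ] world [ 0.4532 -0.4415  0.2537]
 disc normal in cam frame [ 1.    -0.    -0.001]
11 body y range [-0.0548  0.055 ] x -0.0248 z top [0.0224 0.0285 0.0315] scene z min max [-0.061   0.0385]
 lens top: y [-0.0229  0.0007  0.0232] x 0.0396 0.0391 z max [0.0167 0.022 ] 101
 scene x pct [0.0089 0.0153 0.0304 0.0375 0.039  0.0412]
[  0   2  27  38  35  42  43  49  60 109 132  49  17  14  16  16  35  63
   0   0   0   0   0   0]
[ 0 25 57 54 64 58 54 61 61 82 76 38 24 26 25 22 29 26  0  0  0  0  0  0]
 disc 93 [ 0.0387 -0.0051  0.0009] [-0.0262  0.0198] [-0.0237  0.0213] world [ 0.4531 -0.4415  0.2535]
 disc normal in cam frame [1.    0.002 0.029]
13 body y range [-0.0548  0.055 ] x -0.0255 z top [0.0223 0.0282 0.0312] scene z min max [-0.0608  0.0385]
 lens top: y [-0.023   0.0007  0.0232] x 0.0395 0.0389 z max [0.0176 0.0233] 97
 scene x pct [0.0086 0.0153 0.0297 0.0371 0.039  0.0412]
[  0   5  32  36  40  41  42  49  59 112 128  44  16  16  15  18  30  60
   4   0   0   0   0   0]
[ 0 38 56 62 57 59 59 57 64 72 74 37 23 26 24 26 25 23  0  0  0  0  0  0]
 disc 91 [ 0.0387 -0.0054  0.0017] [-0.0263  0.0198] [-0.0224  0.0217] world [ 0.4534 -0.4415  0.2529]
 disc normal in cam frame [ 0.999 -0.005  0.051]
```

Run:
```python
from h import *
s=manip.get_state(); Rc=rot(s["ee_rot"]); print(s["position"],s["ee_rot"])
p=np.load("wrist7.npz")["p"]
q=Rc.inv().apply(p.reshape(-1,3)-s["position"]).reshape(p.shape)
# central house pixels
b=q[238:278,225:325].reshape(-1,3); print("back",np.median(b,0).round(4)); 
N=np.linalg.svd(b-b.mean(0),full_matrices=False)[2][2]; print(N.round(3))
b=q[300:345,215:335].reshape(-1,3); print("arch top x",b[:,0].min().round(4), np.percentile(b[:,0],2).round(4),"y",np.percentile(b[:,1],[1,99]).round(4))
for v in (240,260,280,300,320,340): print(v,q[v,275].round(4))
b=q[236:350,180:370].reshape(-1,3); 
print(q[238,225:330:15,:].round(4))
```

```text
[ 0.58569412 -0.09999852  0.24822504] [ 0.70582323  0.03252155  0.7067973  -0.03454686]
back [-0.0194  0.0109  0.0005]
[0.145 0.989 0.   ]
arch top x -0.1455 -0.0659 y [0.0005 0.0116]
240 [0.0003 0.0112 0.001 ]
260 [-0.0222  0.0111  0.0008]
280 [-0.0392  0.0109  0.0007]
300 [-0.0527  0.0109  0.0006]
320 [-0.0628  0.0104  0.0005]
340 [-0.0655  0.0057  0.0005]
[[ 0.0041  0.0109 -0.0233]
 [ 0.0044  0.0108 -0.016 ]
 [ 0.0044  0.0108 -0.0087]
 [ 0.0043  0.0108 -0.0014]
 [ 0.004   0.0109  0.0059]
 [ 0.0042  0.0108  0.0133]
 [ 0.0027  0.0114  0.0204]]
```

```bash
cat > tgt.py <<'E'
from h import *
yaw,p=np.radians(97.5),np.radians(10.2); L=np.array([.4500,-.442,.253])
lx=np.array([np.cos(p)*np.cos(yaw),np.cos(p)*np.sin(yaw),-np.sin(p)]); ly=np.array([-np.sin(yaw),np.cos(yaw),0]); lz=np.cross(lx,ly)
H=L+.15*lx; X=-lz; Zt=-ly; Rt=R.from_matrix(np.stack([X,np.cross(Zt,X),Zt],1))
T=H-Rt.apply([-.0225,.001,.0005])
E
python3 - <<'E'
from tgt import *
print(H,T); print(row(T,Rt))
E
```

```text
[ 0.4307305  -0.29563365  0.22643729] [ 0.43088331 -0.30062501  0.20446997]
(array([  4.45, -21.43, -13.51]), array([-12.9,  -1.2, -10. ]))
```

```bash
python3 -m crank '[[0,-3.5,-2.5,-2,0,-1.5,4.5],[0.5,-7.5,-5,-5,-0.4,-4,4.5],[1.5,-12,-7.5,-8,-0.7,-6,4.5],[3,-16.5,-10.5,-10.5,-1,-8,4.5],[4.2,-20.5,-13,-12.5,-1.2,-10,4.5]]'
python3 - <<'E'
from tgt import *
print(row(T,Rt))
E
```

```text
clock: 11.1
position: [0.4355, -0.2926, 0.2058]
ee_rot: [0.707, -0.107, 0.699, -0.019]
contact_force: [-0.0, -1.1, -0.5]
width: 0.0556
(array([ 0.26, -0.7 , -0.55]), array([-0.3, -0.1, -0. ]))
```

```bash
python3 -m crank '[[0.2,-0.4,-0.3,-0.3,0,0,4.5],[0.25,-0.7,-0.5,-0.3,0,0,4.5],[0.25,-0.7,-0.5,-0.3,0,0,4.5],[0.25,-0.7,-0.5,-0.3,0,0,4.5]]'
python3 - <<'E'
from tgt import *
print(row(T,Rt))
for n in ["scene","top","wrist"]:
    d=eyes.get_image(n); np.savez(n+"9.npz",p=pts(d),**d); c=d["color"]
    u,v=proj(d,H); print(n,u,v)
    if n=="scene": c=cv2.resize(c[60:280,140:340],None,fx=2.7,fy=2.7,interpolation=cv2.INTER_CUBIC)
    if n=="top": c=cv2.resize(c[130:290,220:480],None,fx=3,fy=3,interpolation=cv2.INTER_CUBIC)
    cv2.imwrite(f"pics/{n}9.png",c)
print(row(T,Rt))
E
```

```text
clock: 11.6
position: [0.4345, -0.2995, 0.2067]
ee_rot: [0.707, -0.109, 0.698, -0.017]
contact_force: [-0.8, -0.3, -0.8]
width: 0.0557
(array([ 0.23, -0.02, -0.38]), array([-0.1,  0.1,  0. ]))
scene 247.67346758019593 118.9639241075427
top 387.13286157424636 251.5565938262522
wrist 269.70103725773737 286.08728359233794
(array([ 0.23, -0.02, -0.34]), array([-0.1,  0.1,  0.1]))
```

View pics/scene9.png

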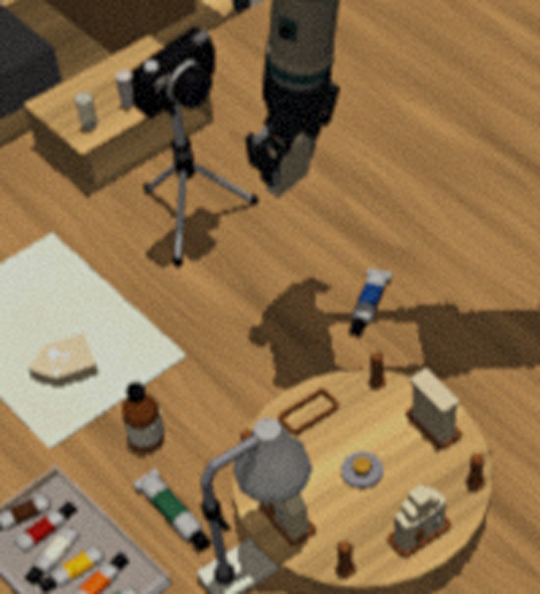

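View pics/top9.png

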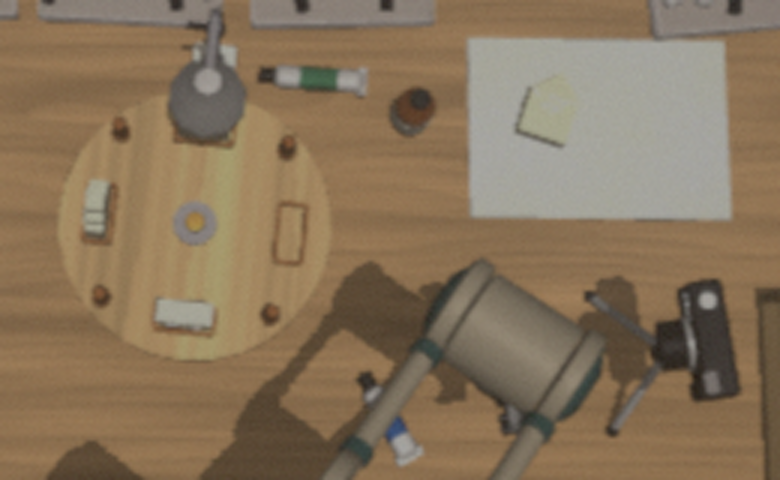

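View pics/wrist9.png

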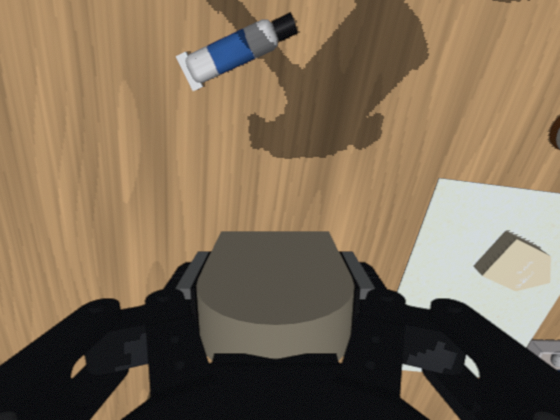

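```bash
python3 -m crank '[[0.15,0,-0.15,0,0,0,4.5],[0.15,0,-0.15,0,0,0,4.5],[0.15,0,-0.15,0,0,0,4.5],[0.15,0,-0.15,0,0,0,4.5]]'
python3 - <<'E'
from tgt import *
d=eyes.get_image("scene"); p=pts(d); M=np.stack([lx,ly,lz])
c=d["color"].astype(int); m=(np.linalg.norm(p-H,axis=-1)<.06)&(c.sum(-1)>200); 
q=(p[m]-L)@M.T; print("all",len(q),np.percentile(q,[2,50,98],axis=0).round(4))
b=q[q[:,0]>.15]; N=np.linalg.svd(b-b.mean(0),full_matrices=False)[2][2]; print(len(b),N.round(3),b.mean(0).round(4))
l=p[(np.linalg.norm(p-L,axis=-1)<.03)]; l=(l-L)@M.T; l=l[l[:,0]>-.006]; print("lens disc now",len(l),l.mean(0).round(4),np.percentile(l,[2,98],axis=0).round(4))
w=eyes.get_image("wrist"); s=manip.get_state(); pw=pts(w)
k=(pw[238:278,225:325].reshape(-1,3)-L)@M.T; N=np.linalg.svd(k-k.mean(0),full_matrices=False)[2][2]
print("wrist: back in lens frame",np.median(k,0).round(4),N.round(3)); k=(pw[325:345,215:335].reshape(-1,3)-L)@M.T; print("top z",np.percentile(k[:,2],[90,98]).round(4))
print(row(T,Rt),s["width"],s["contact_force"],s["qd"].round(4))
E
```

```text
clock: 12.25
position: [0.4322, -0.3005, 0.2051]
ee_rot: [0.707, -0.108, 0.698, -0.018]
contact_force: [0.1, -0.5, -0.9]
width: 0.0555
all 62 [[ 0.1419 -0.0347 -0.0418]
 [ 0.1578 -0.0013 -0.0204]
 [ 0.1616  0.0476  0.0435]]
55 [ 1.    -0.013  0.014] [ 0.1579  0.0019 -0.0052]
lens disc now 106 [-0.0003 -0.0043  0.0031] [[-0.0053 -0.0253 -0.0214]
 [ 0.0028  0.0187  0.0256]]
wrist: back in lens frame [ 0.1604  0.0002 -0.0061] [-0.99   0.002  0.139]
top z [0.04   0.0405]
(array([ 0.06,  0.02, -0.13]), array([-0.1,  0. ,  0. ])) 0.05580378705761503 [-0.45015857 -0.21968913 -0.76742101] [0.0004 0.     0.0002 0.0009 0.0012 0.0002]
```

Run:
```python
from h import *
from scipy.ndimage import label
d=eyes.get_image("top"); p=pts(d); h=np.array([.594,.004]); m=(p[...,2]>.085)&(np.hypot(p[...,0]-h[0],p[...,1]-h[1])<.15)
l,k=label(m,np.ones((3,3)))
for i in range(1,k+1):
    q=p[l==i]
    if len(q)>7:
        c=q[q[:,2]>np.percentile(q[:,2],90)-.006][:,:2].mean(0)-h; print(len(q),np.hypot(*c).round(4),np.degrees(np.arctan2(c[1],c[0])).round(1),q[:,2].max().round(3))
print(manip.get_state()["width"]); manip.sign_off()
```

```text
544 0.1192 -5.9 0.244
23 0.1289 39.2 0.111
23 0.1288 -51.0 0.114
135 0.1043 85.4 0.139
22 0.13 129.8 0.114
165 0.1068 174.5 0.134
22 0.1315 -140.7 0.111
0.0555011444735903
the job is handed in; nothing more can be done
```

I turned the table one click clockwise and lifted the arched house out of its pocket by its side edges. I then held it in front of the camera and handed the job in at about 12.5 s, with the house still gripped. `sign_off` gives no verdict, so I only have my own checks.

**Table and other houses:** After the turn, the pegs were back at their click angles to within about 0.3°. Houses c and d were upright at about 105 mm from the hub. The lamp hides house b from above; the scene view shows it standing under the lamp.

**Held house:** The grip width was 55.5 mm. The house middle was about 15 cm in front of the lens, within about 2–6 mm of its axis depending on the view. The back face, fitted in the scene view, was square to the lens within about 1–2°.

**Camera and bystanders:** The lens position in the scene view was unchanged to within a few millimetres. I saw no bystander moved in the pictures, but I did not measure them.

**Checks that disagreed:**
- The scene and top views differ by about 4–5 mm at the lens, so I aimed between them.
- The camera's downward tilt came out between 9° and 11° by fitting its top face and the lens disc. A rougher fit of its front face gave 4°, which I rejected. I used 10.2°.
- A rough plane fit to the held house in the last wrist view suggested an 8° tilt. I put that down to stray points, because single depth readings after the lift and the final scene fit showed it straight.

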